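# Seat a press-fit header through the guard window of a lever press

## Task

Seat the pin header on the board in the small hand press: push the shuttle in until it is fully home under the ram, then reach through the window of the guard, press the red lever pad down until the header sits flush on the board, and let the lever come back up as you withdraw. Only the fingers may touch the press, they must never touch its guard, and nothing is to be picked up: leave the finished board, parts box, solder reel and pliers beside the press where they lie.

Things in the scene. Friction and masses are not known exactly. Their poses are not given: they have to be found in the camera images.
- press: blue-grey hand press with a yellow-edged hood, fixed. Origin on the bench under it; x to its rear (the shuttle sticks out at its front, -x), y to its left, z up. In this frame, mm: base x -98 to 76, y -68 to 68; hood x -95 to 76, y -66 to 66, 110 high at the front, 160 at the rear, nothing higher; the shuttle passes under a bar at z 66 across the hood's front
- guard: yellow sloping window plate, 3 mm thick, with the clear hood below: do not touch. Origin: centre of the window on the outer face, at (-35, 0, 134) mm in the press frame; z: outward normal, leaning 20 degrees from vertical to the front; x up the slope, y left. Clear opening within the black edging: x -40 to 40, y -40 to 40 mm; plate x -64 to 68, y -66 to 66
- lever_pad (a point): centre of the top of the red ribbed lever pad, seen through the window; pad 36 mm along the press x, 48 mm along y. With the lever up it is level, about 8 mm below the window's centre, at (-35, 0, 126) mm in the press frame. It sinks 23 mm nearly straight down, its front edge tipping down by the lever's angle
- lever (a joint): angle of the press lever, rad: 0 up (at rest), about 0.27 with the header seated, stop at 0.28. Pivot: along the press y at (50, 0, 100) mm in the press frame, 85 mm behind the pad. A spring lifts it when let go; the pad takes about 4 N to start, about 10 N to seat the header
- shuttle (a joint): travel of the shuttle, m: 0 fully out, 0.05 fully home against its stop, moving along the press +x. It stays where it is left; it slides with about 3 N
- push_plate (a point): centre of the front face of the black upright push plate on the shuttle's front end, 36 mm above the bench; plate 68 mm wide (y), 8 mm thick, z 12 to 56. With the shuttle home it is at x -125 mm in the press frame, 30 mm ahead of the hood; fully out, 50 mm further
- header (a joint): depth of the black 20-pin header pressed into the green board on the shuttle, m: 0 standing 6 mm proud, 0.006 flush on the board. It stays where it is pressed. With the shuttle home it is straight under the ram
- finished_board: loose green circuit board 55 x 52 mm, 13 mm high with a header already seated, left of the press; origin under its centre
- part_box: loose tan parts box 52 x 72 x 30 mm, left of the press; origin under its centre
- solder_spool: loose solder reel with green flanges, 49 mm across, 39 mm high, right of the press; origin under its centre
- pliers: loose orange-handled pliers lying flat, 148 x 50 x 11 mm, to the right ahead of the press; origin under their middle

How it is judged:
By the outcome, as a careful person would: the job done as asked, in the order asked, and still so for the second after the job is handed in, with the robot touching nothing.
It also fails if it takes over 48 s, if anything falls off the work surface, if the arm or the gripper's body presses on something with over 40 N, if the wrist force passes 120 N, or if a joint passes its speed limit or range.

## Robot

A 6-joint arm with a two-finger parallel gripper is mounted at the origin on a cart in front of the work surface, level with it; the furniture and walls round the work are solid. World frame = base frame: x ahead of the robot, y to its left, z up, the work surface at z = 0. Lengths are in m, angles in rad, forces in N, time in s.
With the tool pointing down it reaches from about 0.4 to 0.925 m from the base axis. Payload 12.5 kg.
Tool frame: the origin (TCP) lies at the very end of the fingers, on their centre line; the grasp point (between the pads) lies 19 mm behind it; z points along the fingers, y is the line along which they close (so a half turn about z gives the same grasp; the last joint's range is limited). The gripper opens to 95 mm and grips with 3 to 60 N. Pads are 20 mm wide; open, the fingers measure 119 mm over their backs; the gripper's body (75 mm by 180 mm) begins 59 mm behind the grasp point.
Start: joints at [0.997, 0.491, 1.559, -0, 1.092, -0.106], TCP at [0.282, 0.558, 0.175] pointing down, gripper open.
Joint ranges: [-3.1, 3.1], [-0.84, 2.19], [0.05, 2.79], [-1.13, 4.28], [0.06, 2.93], [-2.69, 2.69]. Speed limits (rad/s): [2.22, 2.22, 2.79, 3.14, 3.14, 3.14].

## Interface

Orientations are given as a unit quaternion [w, x, y, z].
In Python, from station import arm, optics, order gives the robot as it stands.
- The arm moves only by the tool carry_out, never from a script. Its argument "moves" is one flat list of numbers, 5 for each row, row after row: the finger opening in mm, from 0 to 95.1, then the shift along the tool's x, y, z normalised to -1 to 1, where 1 is 0.5 m, then the turn about the tool's z normalised to -1 to 1, where 1 is 0.5 rad. In form: [fingers, x, y, z, twist, fingers, x, y, z, twist, ...]. A call has 1 to 20 rows; each row is the pose to reach, as a shift and turn from the pose commanded when the call began, along the tool's axes at that moment; what a row does not reach only later rows make up. A row lasts 1/12 s, in which the tool goes at most 41.7 mm and 7.16 degrees, less where a joint would pass 70% of its speed; a pose out of reach is approached as far as the arm can. A call with a number of a shift or a turn outside -1 to 1 is refused whole. A call with a gripper value outside its range is refused whole. The fingers move at their own pace and stop on an object; "squeeze" is the grip in N (left out, the last holds). Time passes only in rows, so rows that repeat a pose let the fingers close. It gives the time, the measured TCP pose, the force, the opening and the grip force at its end, in the units of the state.
- arm.sense(): the state, without advancing time (a new reading comes with each control period).
- optics.read_camera(name): name is "side" or "top"; returns a dict with "image" (420x560x3 uint8, red, green, blue), "depth" (420x560 float32, m along the optical axis (not along the pixel's ray), 0 where there is no reading), "fx", "fy", "cx", "cy" (pixels), "position" and "orientation" of the camera in the world. Camera axes: x right, y down, z forward; pixel columns grow to the right and rows downward; lengths in m; the calibration is good to about 2 mm. A picture is of the moment at which its call begins.
- order.close_job(): hands the job in; it is judged then, once.
The state is a dict: "time_s": time; "joints": joint angles; "joint_vel": joint speeds; "joint_torque": joint torques, N m; "tcp_pos": TCP position; "tool_rot": TCP orientation; "contact_force": force on the tool from outside, world axes, zero at the start; "wrist_torque": the same for the moment, N m; "finger_gap": finger opening in m; "grasp_force": force on a finger pad.
Only numpy, scipy, OpenCV 4.12 (cv2) and the standard library are available. Lean on these libraries where they do the work, as an engineer would, in place of code of your own. Each camera call takes 0.05 s, during which the arm holds its last target. There are 200 camera calls.

## Working session

There is one attempt and no reset: what is moved stays moved. The work goes in short steps, Python scripts to look and compute and a tool call to move; the robot and the scene stay as the last step left them, time stands still between calls to the robot, and variables do not carry over. Pictures are saved under pics/ and viewed, at most 10 in all, crops included, and the job is handed in when it is done.

Besides the shell and the picture viewer there is one more tool, called after "Request:" by a JSON object that holds its "api" and its "payload", one argument or row to a line. carry_out: Moves the arm, as the interface text tells. Its arguments: {"type":"object","properties":{"moves":{"type":"array"},"squeeze":{"type":"number"}},"required":["moves"]}

```bash
mkdir -p pics; ls; cat > h.py <<'E'
import numpy as np, cv2
from scipy.spatial.transform import Rotation as R
from station import arm, optics, order
def rot(q): return R.from_quat([q[1],q[2],q[3],q[0]]).as_matrix()
def cam(n):
    c=optics.read_camera(n); np.savez('pics/'+n+'.npz',**c); return c
def pts(c):
    d=c['depth'];v,u=np.mgrid[:420,:560]
    p=np.stack([(u-c['cx'])/c['fx']*d,(v-c['cy'])/c['fy']*d,d],-1)
    return p@rot(c['orientation']).T+c['position']
E
python3 - <<'E'
from h import *
for n in('top','side'):
    c=cam(n);cv2.imwrite(f'pics/{n}0.png',cv2.resize(c['image'][:,:,::-1],(800,600)))
    print(n,c['position'],c['orientation'],c['fx'])
print(arm.sense())
E
```

```text
pics
top [0.39440011 0.03220515 1.23083022] [ 0.04534047 -0.70465273  0.70526598 -0.06331398] 517.7688880399264
side [ 0.16875888 -0.60400878  0.78156946] [-0.38814084  0.87255036 -0.26951868  0.12394449] 420.0032078149096
{'time_s': 0.1, 'joints': array([ 9.97385268e-01,  4.91465205e-01,  1.55938740e+00,  1.36151663e-05,
        1.09173506e+00, -1.05605361e-01]), 'joint_vel': array([-0.00128738, -0.0024528 , -0.00188182, -0.00130142,  0.00211877,
        0.00036554]), 'joint_torque': array([ 2.00148454e-03, -6.13619614e+01, -2.58610082e+01,  6.93137851e-02,
        4.70723142e-02,  1.19116714e-05]), 'tcp_pos': array([0.28166632, 0.55763814, 0.17454177]), 'tool_rot': array([-1.71374632e-04,  2.31778877e-01,  9.72768372e-01, -4.67092210e-04]), 'contact_force': array([-0.26585621, -0.12706204, -0.12055222]), 'wrist_torque': array([-0.03877268,  0.05266682, -0.0192161 ]), 'grasp_force': 0.0, 'finger_gap': 0.09526115766760679}
```

View pics/top0.png

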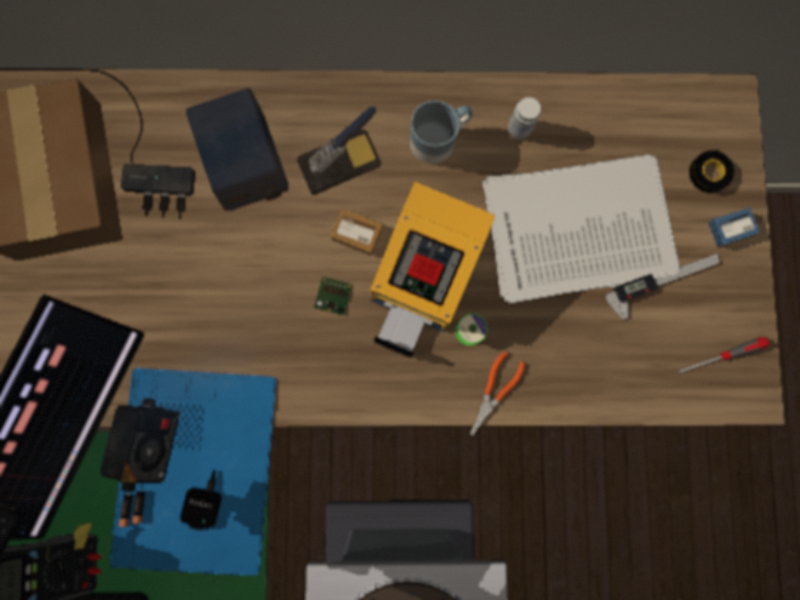

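View pics/side0.png

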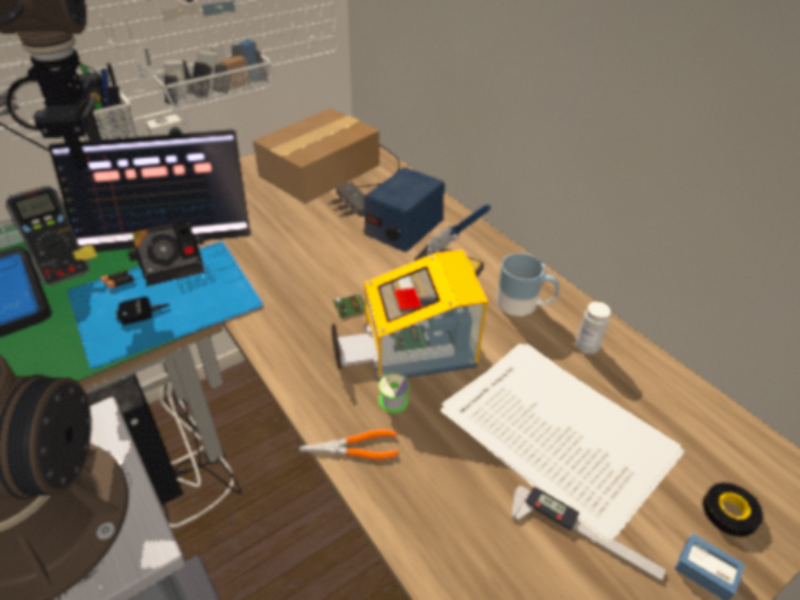

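The top picture shows the press at about (430,255), with the window and red pad at (425,268). The push plate is at (398,343), so the front faces down and slightly left. The side view confirms this. Next I'll fit the press pose from the yellow hood.

```bash
cat > m.py <<'E'
from h import *
for n in('top','side'):
    c=dict(np.load(f'pics/{n}.npz'));P=pts(c);im=c['image']
    h=cv2.cvtColor(im,cv2.COLOR_RGB2HSV)
    Y=(h[...,0]>17)&(h[...,0]<32)&(h[...,1]>190)&(h[...,2]>90)&(P[...,2]>.09)&(P[...,2]<.18)
    k,l,s,_=cv2.connectedComponentsWithStats(Y.astype(np.uint8)); 
    Y=l==(1+s[1:,4].argmax())
    q=P[Y]; print(n,Y.sum(),cv2.minAreaRect((q[:,:2]*1000).astype(np.float32)),np.percentile(q[:,2],[1,50,99]))
    sl=q[(q[:,2]<.148)]; A=np.c_[sl[:,:2],np.ones(len(sl))]
    for _ in range(3):
        co=np.linalg.lstsq(A,sl[:,2],rcond=None)[0];r=abs(A@co-sl[:,2]);A,sl=A[r<.003],sl[r<.003]
    print(' plane',co,'yaw',np.degrees(np.arctan2(co[1],co[0])),'slope',np.degrees(np.arctan(np.hypot(*co[:2]))))
    Rd=((h[...,0]<6)|(h[...,0]>174))&(h[...,1]>180)&(h[...,2]>70)&(P[...,2]>.1)&(P[...,2]<.15)
    print(' red',Rd.sum(),P[Rd].mean(0),cv2.minAreaRect((P[Rd][:,:2]*1000).astype(np.float32)))
E
python3 m.py
python3 - <<'E'
from h import *
c=np.load('pics/top.npz');cv2.imwrite('pics/tc.png',cv2.resize(c['image'][120:270,215:380,::-1],None,fx=4,fy=4,interpolation=2))
c=np.load('pics/side.npz');cv2.imwrite('pics/sc.png',cv2.resize(c['image'][160:330,205:355,::-1],None,fx=3.5,fy=3.5,interpolation=2))
E
```

```text
top 3061 ((627.9158325195312, -38.61315155029297), (130.24900817871094, 171.998779296875), 66.9153060913086) [0.11200172 0.15300783 0.16116024]
 plane [ 0.32544958 -0.1378409  -0.0669407 ] yaw -22.954598993000356 slope 19.46528045383661
 red 344 [ 0.60447824 -0.02846677  0.12587037] ((605.3448486328125, -28.62510108947754), (46.71479415893555, 36.45491409301758), 67.98483276367188)
side 2073 ((628.0481567382812, -35.773475646972656), (136.255126953125, 171.10093688964844), 66.75958251953125) [0.11124076 0.15164076 0.15953863]
 plane [ 0.32871321 -0.14065879 -0.06840389] yaw -23.166437068852368 slope 19.674173734974744
 red 203 [ 0.60207942 -0.02983475  0.12593774] ((603.0101928710938, -29.163467407226562), (44.91446304321289, 34.98814010620117), 66.18956756591797)
```

View pics/tc.png

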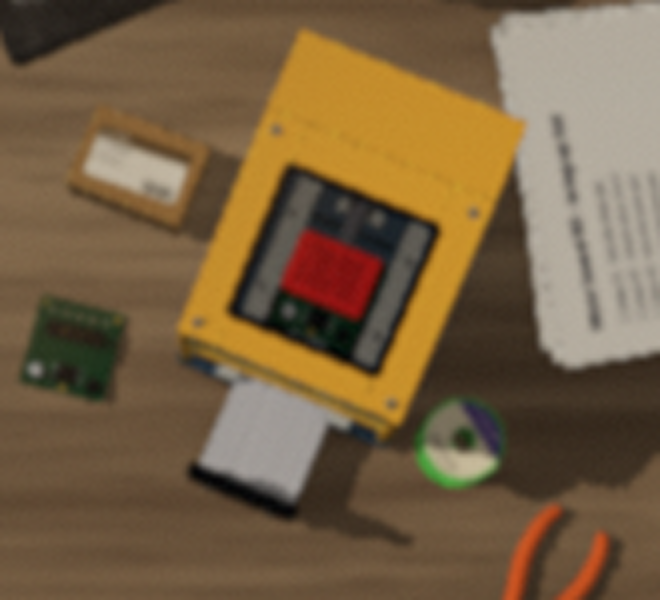

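View pics/sc.png

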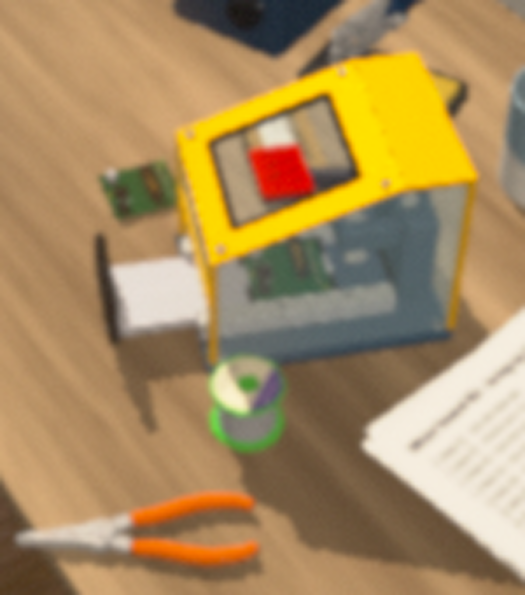

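Crops: in `tc.png` the hood is a clean rectangle with the pad at (333,273). The push plate spans (195,470) to (290,512), with the shuttle out and the reel at (460,440), clear of the plate. The hood fit gives 130×172 mm against the expected 132×171, and the pad is at z 0.126 as given. That puts the yaw near -23° and the press origin near (0.637,-0.042).

```bash
cat >> h.py <<'E'
yaw=np.radians(-23);O=np.array([.637,-.0415,0])
M=np.array([[np.cos(yaw),-np.sin(yaw),0],[np.sin(yaw),np.cos(yaw),0],[0,0,1]])
def topress(p): return (np.asarray(p)-O)@M*1000
def row(*t):  # press mm -> normalised tool shift from now, and twist to align tool x with press -x
    s=arm.sense();T=rot(s['tool_rot']);w=O+M@np.array(t)/1000
    ang=(np.arctan2(T[1,0],T[0,0])-(yaw+np.pi)+np.pi)%(2*np.pi)-np.pi
    return np.round((w-s['tcp_pos'])@T/.5,4),'twist',round(ang/.5,3)
E
python3 - <<'E'
from h import *
for n in('top','side'):
    c=dict(np.load(f'pics/{n}.npz'));P=topress(pts(c));g=c['image'].max(-1)
    m=(P[...,0]<-100)&(P[...,0]>-200)&(abs(P[...,1])<60)&(P[...,2]>8)&(P[...,2]<70)
    b=m&(P[...,2]>25)&(g<60)
    print(n,b.sum(),P[b].min(0),P[b].max(0),P[b].mean(0))
    w=m&(g>110); print(' white',P[w].min(0),P[w].max(0))
    W=pts(c);z=(W[...,1]>0)&(W[...,1]<.65)&(W[...,0]>.15)&(W[...,0]<.55)
    if n=='top':print('max z in path',np.percentile(W[z][:,2],[50,95,99,100]))
s=arm.sense();print(topress(s['tcp_pos']))
for t in [(-215,0,175),(-215,0,42),(-137,0,42)]:print(t,row(*t))
E
```

```text
top 125 [-161.36008028  -33.17318053   25.00289249] [-148.92487742   32.41945981   60.12511417] [-156.84921895   -1.44188505   53.29265986]
 white [-148.13529871  -29.64180509   17.50696278] [-100.00384438   30.27368696   30.47306029]
max z in path [0.00426571 0.18877495 1.23083022 1.23083022]
side 3 [-159.34684774  -32.71747351   47.00879454] [-158.91444851  -29.48795711   53.20750128] [-159.06462725  -31.41220217   49.11042954]
 white [-162.43552716  -31.71468295   14.6759388 ] [-100.03683481   34.73574493   57.39034089]
[-561.18829683  412.66963282  174.5417675 ]
(-215, 0, 175) (array([-7.456e-01, -7.776e-01, -2.000e-04]), 'twist', np.float64(-0.133))
(-215, 0, 42) (array([-0.7456, -0.7773,  0.2658]), 'twist', np.float64(-0.133))
(-137, 0, 42) (array([-0.9013, -0.767 ,  0.2657]), 'twist', np.float64(-0.133))
```

Request:
{"api": "carry_out", "payload": {
  "moves": [0,-0.746,-0.778,0,-0.133,0,-0.746,-0.778,0,-0.133,0,-0.746,-0.778,0,-0.133,0,-0.746,-0.778,0,-0.133,0,-0.746,-0.778,0,-0.133,0,-0.746,-0.778,0,-0.133,0,-0.746,-0.778,0,-0.133,0,-0.746,-0.778,0,-0.133,0,-0.746,-0.778,0,-0.133,0,-0.746,-0.778,0,-0.133,0,-0.746,-0.778,0,-0.133,0,-0.746,-0.778,0,-0.133,0,-0.746,-0.778,0,-0.133,0,-0.746,-0.778,0,-0.133,0,-0.746,-0.778,0,-0.133,0,-0.746,-0.778,0,-0.133,0,-0.746,-0.778,0,-0.133,0,-0.746,-0.778,0,-0.133,0,-0.746,-0.778,0,-0.133,0,-0.746,-0.778,0,-0.133],
  "squeeze": 10
}}

```text
time_s: 1.77
tcp_pos: [0.4392, 0.0433, 0.1751]
tool_rot: [0.0, 0.199, 0.98, 0.0]
contact_force: [-0.5, -0.2, 0.3]
finger_gap: 0.0005
grasp_force: 0.0
```

```bash
python3 - <<'E'
from h import *
s=arm.sense();print(s['time_s'],topress(s['tcp_pos']),s['contact_force'],s['finger_gap'])
for t in [(-200,0,42),(-175,0,42),(-137,0,42),(-134,0,42)]:print(t,row(*t))
E
```

```text
1.7667 [-215.24551625    0.74399216  175.06212435] [-0.53837638 -0.24543332  0.25181011] 0.00045104145081606927
(-200, 0, 42) (array([-0.0305, -0.0016,  0.2661]), 'twist', np.float64(0.003))
(-175, 0, 42) (array([-0.0805, -0.0017,  0.2661]), 'twist', np.float64(0.003))
(-137, 0, 42) (array([-0.1565, -0.0018,  0.2661]), 'twist', np.float64(0.003))
(-134, 0, 42) (array([-0.1625, -0.0018,  0.2661]), 'twist', np.float64(0.003))
```

Request:
{"api": "carry_out", "payload": {
  "moves": [0,0,0,0.07,0,0,0,0,0.14,0,0,0,0,0.2,0,0,0,0,0.25,0,0,0,0,0.266,0,0,-0.03,0,0.266,0,0,-0.05,0,0.266,0,0,-0.07,0,0.266,0,0,-0.08,0,0.266,0,0,-0.08,0,0.266,0,0,-0.08,0,0.266,0]
}}

```text
time_s: 2.68
tcp_pos: [0.4762, 0.0268, 0.0424]
tool_rot: [0.0, 0.199, 0.98, 0.0]
contact_force: [0.6, -0.6, -0.8]
finger_gap: 0.0007
grasp_force: 0.0
```

```bash
python3 - <<'E'
from h import *
s=arm.sense();print(s['time_s'],topress(s['tcp_pos']),s['contact_force'])
c=cam('side');cv2.imwrite('pics/s2.png',cv2.resize(c['image'][140:330,170:370,::-1],None,fx=3,fy=3,interpolation=2))
E
```

```text
2.6833 [-1.74719848e+02  4.99599756e-02  4.24363499e+01] [ 0.59439624 -0.57227306 -0.82149225]
```

View pics/s2.png

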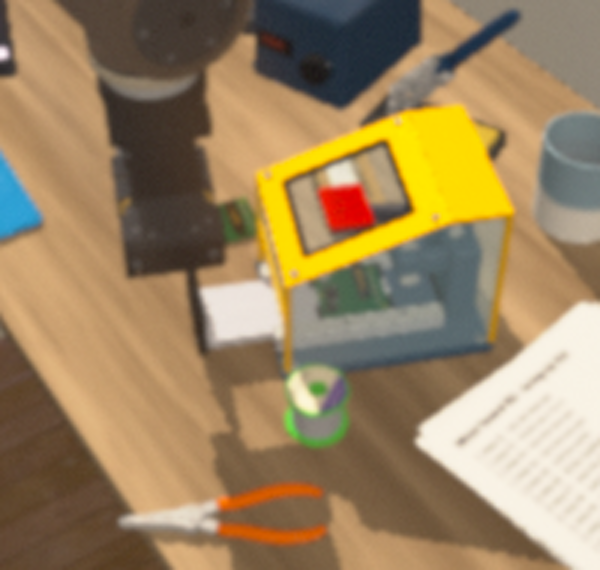

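The closed fingers stand just in front of the push plate (195,310), with the gripper body above it and clear of the hood. Pushing now.

Request:
{"api": "carry_out", "payload": {
  "moves": [0,-0.01,0,0,0,0,-0.02,0,0,0,0,-0.03,0,0,0,0,-0.038,0,0,0,0,-0.046,0,0,0,0,-0.053,0,0,0,0,-0.06,0,0,0,0,-0.065,0,0,0,0,-0.068,0,0,0,0,-0.07,0,0,0,0,-0.07,0,0,0]
}}

```text
time_s: 3.65
tcp_pos: [0.5085, 0.0131, 0.042]
tool_rot: [0.0, 0.199, 0.98, 0.0]
contact_force: [0.8, 0.0, 0.3]
finger_gap: 0.0005
grasp_force: 0.0
```

Request:
{"api": "carry_out", "payload": {
  "moves": [0,-0.002,0,0,0,0,-0.004,0,0,0,0,-0.006,0,0,0,0,-0.006,0,0,0]
}}

```text
time_s: 3.98
tcp_pos: [0.5113, 0.012, 0.0421]
tool_rot: [0.0, 0.199, 0.98, 0.0]
contact_force: [0.5, 0.5, -0.4]
finger_gap: 0.0006
grasp_force: 0.0
```

Request:
{"api": "carry_out", "payload": {
  "moves": [0,-0.002,0,0,0,0,-0.004,0,0,0]
}}

```text
time_s: 4.15
tcp_pos: [0.513, 0.0112, 0.042]
tool_rot: [-0.0, 0.199, 0.98, 0.0]
contact_force: [0.3, -0.6, 1.5]
finger_gap: 0.0001
grasp_force: 0.0
```

```bash
python3 - <<'E'
from h import *
s=arm.sense();print(s['time_s'],topress(s['tcp_pos']),s['contact_force'])
for n in('top','side'):
    c=cam(n);P=topress(pts(c));g=c['image'].max(-1)
    m=(P[...,0]<-100)&(P[...,0]>-170)&(abs(P[...,1])<60)&(P[...,2]>8)&(P[...,2]<70)
    w=m&(g>110)&(P[...,2]<33); print(n,w.sum(),P[w].min(0),P[w].max(0)) if w.any() else 0
cv2.imwrite('pics/s3.png',cv2.resize(c['image'][180:300,200:360,::-1],None,fx=4,fy=4,interpolation=2))
E
```

```text
4.15 [-1.34754973e+02  9.42034717e-02  4.20183498e+01] [ 0.26924821 -0.64343681  1.54698286]
side 428 [-162.51967014  -31.32548623   14.19750691] [-100.00946089   32.12179239   31.53787418]
```

View pics/s3.png

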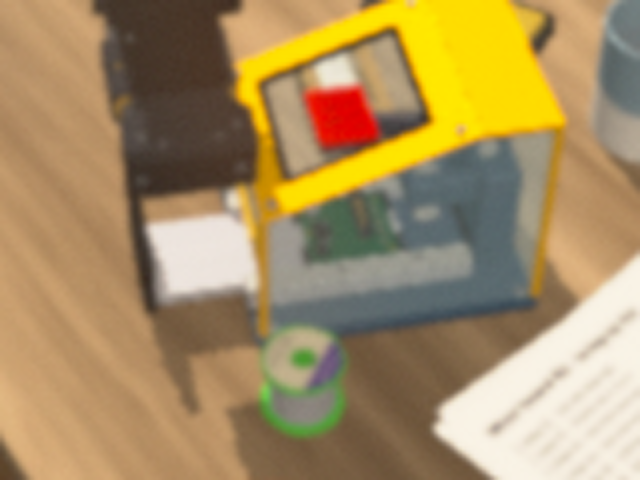

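```bash
python3 - <<'E'
from h import *
c=dict(np.load('pics/side.npz'));A=rot(c['orientation'])
def proj(t):
    p=(O+M@np.array(t)/1000-c['position'])@A; return (p[0]/p[2]*c['fx']+c['cx']-200)*4,(p[1]/p[2]*c['fy']+c['cy']-180)*4,p[2]
for t in [(-134,0,42),(-134,-12,42),(-134,-12,120),(-97,-90,120),(-171,-90,120),(-160,-34,56),(-160,-34,12),(-160,34,56),(-125,-34,56)]: print(t,np.round(proj(t),2))
P=topress(pts(c))
for u,v in [(200,100),(180,150),(230,170),(140,170),(145,250),(200,250),(150,290),(250,160)]: print(u,v,P[180+v//4,200+u//4].round())
t=cam('top');cv2.imwrite('pics/t2.png',cv2.resize(t['image'][120:270,215:380,::-1],None,fx=4,fy=4,interpolation=2))
E
```

```text
(-134, 0, 42) [178.79 236.14   1.02]
(-134, -12, 42) [181.79 250.42   1.01]
(-134, -12, 120) [176.66 156.43   0.96]
(-97, -90, 120) [266.34 245.7    0.9 ]
(-171, -90, 120) [129.56 265.37   0.89]
(-160, -34, 56) [142.38 267.47   0.98]
(-160, -34, 12) [146.27 317.25   1.01]
(-160, 34, 56) [127.48 186.62   1.03]
(-125, -34, 56) [201.79 258.91   0.98]
200 100 [-125.  -57.  201.]
180 150 [-141.  -90.  201.]
230 170 [-115.  -78.  170.]
140 170 [-161.  -87.  188.]
145 250 [-157.  -21.   58.]
200 250 [-121.    6.   23.]
150 290 [-158.  -33.   37.]
250 160 [-105.  -81.  177.]
```

View pics/t2.png

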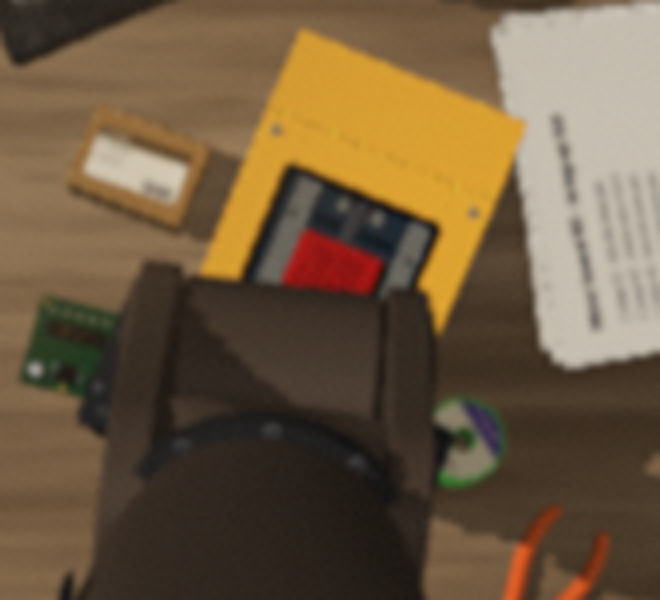

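The shuttle hasn't moved, even though the TCP reads (-134,0,42) in press mm. The gripper underside looks higher than that pose allows, so I'll check the real gripper height before going further.

```bash
python3 - <<'E'
from h import *
s=arm.sense();print(s['time_s'],s['tcp_pos'],s['joints'],s['finger_gap'])
c=dict(np.load('pics/side.npz'));P=topress(pts(c));d=c['image'].max(-1)
m=(P[...,0]>-230)&(P[...,0]<-97)&(P[...,1]>-130)&(P[...,1]<130)&(P[...,2]>62)
q=P[m]
for a in range(-110,120,20):
    k=q[(q[:,1]>=a)&(q[:,1]<a+20)]
    if len(k):print(a,len(k),'z',np.percentile(k[:,2],[0,5,50]).round(),'x',np.percentile(k[:,0],[1,99]).round())
# joints->flange sanity: same pixel columns under body
for v in range(215,250,3): print(v,[P[v,u].round().astype(int).tolist() for u in (240,246,252)])
E
```

```text
4.3 [0.51305245 0.01119086 0.0420164 ] [-1.07007614e-01  5.21589352e-01  1.96404369e+00  1.19240248e-04
  6.55887587e-01 -1.27652393e+00] 0.0003983849118819817
-110 326 z [194. 200. 558.] x [-230. -120.]
-90 4083 z [159. 184. 447.] x [-229. -106.]
-70 2906 z [ 68. 203. 397.] x [-227.  -99.]
-50 1064 z [177. 208. 260.] x [-212. -103.]
-30 495 z [ 68. 177. 270.] x [-185. -101.]
-10 108 z [ 84. 181. 264.] x [-176.  -99.]
10 29 z [171. 178. 183.] x [-170. -101.]
30 25 z [174. 175. 402.] x [-165. -122.]
50 30 z [175. 176. 378.] x [-170. -109.]
70 24 z [160. 161. 175.] x [-170. -165.]
215 [[-150, -84, 202], [-138, -88, 204], [-126, -88, 202]]
218 [[-151, -90, 200], [-139, -90, 197], [-127, -89, 195]]
221 [[-151, -88, 189], [-139, -87, 186], [-127, -87, 184]]
224 [[-151, -81, 174], [-139, -81, 172], [-126, -79, 167]]
227 [[-151, -81, 166], [-139, -81, 163], [-126, -80, 159]]
230 [[-137, 72, 2], [-121, 71, 0], [-106, 69, 0]]
233 [[-138, 62, 1], [-123, 61, 0], [-108, 56, 2]]
236 [[-142, 30, 24], [-128, 25, 26], [-113, 24, 23]]
239 [[-144, 19, 24], [-129, 14, 27], [-114, 14, 24]]
242 [[-145, 7, 26], [-131, 5, 26], [-116, 1, 27]]
245 [[-147, -2, 26], [-132, -3, 24], [-117, -4, 22]]
248 [[-148, -13, 27], [-134, -13, 24], [-120, -18, 26]]
```

Request:
{"api": "carry_out", "payload": {
  "moves": [0,0.04,0,0,0,0,0.08,0,0,0,0,0.12,0,0,0,0,0.16,0,0,0,0,0.16,0,-0.07,0,0,0.16,0,-0.14,0,0,0.16,0,-0.2,0,0,0.16,0,-0.2,0,0,0.16,0,-0.2,0,0,0.16,0,-0.2,0]
}}

```text
time_s: 5.13
tcp_pos: [0.4389, 0.0425, 0.1416]
tool_rot: [-0.0, 0.199, 0.98, -0.0]
contact_force: [0.7, -0.0, 0.1]
finger_gap: 0.0004
grasp_force: 0.0
```

```bash
python3 - <<'E'
from h import *
c=cam('side');s=arm.sense();t=topress(s['tcp_pos']);print(t,s['contact_force'])
A=rot(c['orientation'])
def proj(t):
    p=(O+M@np.array(t)/1000-c['position'])@A; return p[0]/p[2]*c['fx']+c['cx'],p[1]/p[2]*c['fy']+c['cy']
im=c['image'][:,:,::-1].copy()
u,v=proj(t);print(u,v)
x0,y0=int(u)-80,max(0,int(v)-90);cr=cv2.resize(im[y0:y0+150,x0:x0+160],None,fx=4,fy=4,interpolation=2)
cr=cv2.convertScaleAbs(cr,alpha=1.8)
cv2.circle(cr,(int((u-x0)*4),int((v-y0)*4)),5,(0,255,0),1);cv2.imwrite('pics/s4.png',cr);print(x0,y0)
E
```

```text
[-2.15316186e+02 -1.58040644e-01  1.41128165e+02] [-0.59040265  0.11090903 -0.07253896]
206.91378852376852 213.51265647358022
126 123
```

View pics/s4.png

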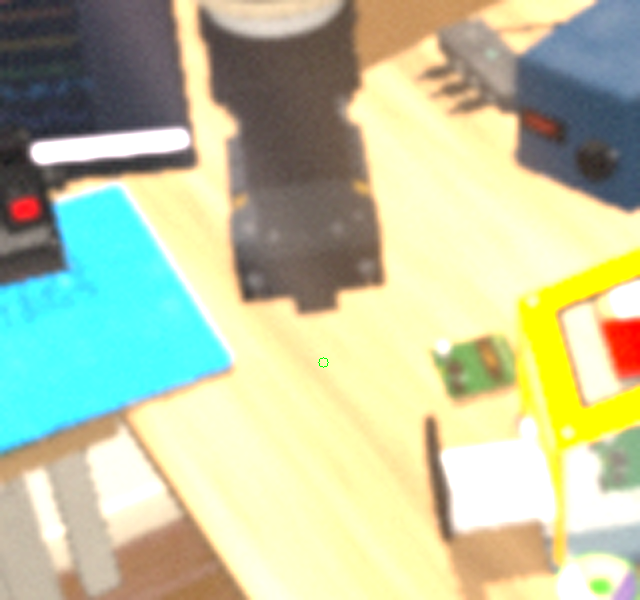

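The picture shows the closed fingertips at crop (318,308), well above the green mark at (323,362) where the reported TCP projects. So the real tip is about 40 mm off the reported one. I'll measure it in 3D.

```bash
python3 - <<'E'
from h import *
s=arm.sense();t=topress(s['tcp_pos'])
for n in('side','top'):
    c=cam(n);P=topress(pts(c))
    if n=='side':
        for v in range(186,202,1): print(v,[P[v,u].round().astype(int).tolist() for u in (190,202,204,206,208,215)])
print(t)
E
```

```text
186 [[-238, -91, 297], [-217, -89, 292], [-213, -89, 291], [-210, -86, 288], [-206, -87, 289], [-193, -87, 287]]
187 [[-239, -88, 292], [-217, -88, 288], [-214, -87, 288], [-210, -87, 287], [-206, -88, 287], [-194, -88, 285]]
188 [[-239, -85, 287], [-217, -88, 286], [-214, -88, 286], [-210, -89, 286], [-207, -86, 283], [-194, -82, 278]]
189 [[-239, -88, 288], [-218, -87, 283], [-214, -88, 283], [-210, -81, 277], [-207, -83, 278], [-194, -82, 275]]
190 [[-240, -87, 284], [-218, -82, 277], [-214, -80, 275], [-211, -81, 275], [-207, -81, 274], [-194, -83, 274]]
191 [[-240, -81, 277], [-218, -83, 275], [-215, -82, 274], [-211, -79, 271], [-207, -81, 272], [-194, -81, 269]]
192 [[-241, -81, 274], [-219, -81, 271], [-215, -82, 271], [-211, -82, 271], [-207, -82, 271], [-194, -80, 266]]
193 [[-241, -83, 274], [-219, -82, 270], [-211, -701, 782], [-211, -83, 269], [-208, -82, 268], [-195, -81, 264]]
194 [[-241, -81, 270], [-219, -82, 267], [-215, -82, 267], [-212, -82, 266], [-208, -83, 266], [-195, -81, 262]]
195 [[-241, -81, 267], [-219, -80, 263], [-216, -82, 264], [-212, -80, 262], [-208, -80, 261], [-195, -81, 260]]
196 [[-257, 236, 0], [-220, -84, 264], [-216, -82, 261], [-212, -81, 260], [-208, -83, 261], [-187, 222, 1]]
197 [[-258, 233, -1], [-221, -7, 196], [-217, -5, 194], [-213, -7, 195], [-208, -6, 194], [-188, 215, 3]]
198 [[-258, 228, 0], [-221, -7, 194], [-217, -6, 192], [-213, -8, 193], [-209, -6, 191], [-188, 215, 0]]
199 [[-258, 224, -1], [-222, -4, 188], [-217, -5, 188], [-213, -5, 188], [-209, -1, 184], [-189, 212, -1]]
200 [[-258, 222, -2], [-222, -5, 186], [-218, -6, 186], [-213, -5, 185], [-209, -3, 182], [-189, 204, 2]]
201 [[-258, 214, 1], [-222, -5, 184], [-218, -6, 184], [-214, -6, 183], [-209, 203, 2], [-190, 202, 0]]
[-2.15316186e+02 -1.58040644e-01  1.41128165e+02]
```

At the tip, x and y agree with the report, but the true z is 183 mm against 141 reported. The body underside confirms this (260 - 78 = 182), and so did the lower pose. So true z is about reported z + 42 mm, and I'll correct for it. Nothing was touched in the earlier pass. For the plate I want true z ≈ 44, i.e. reported ≈ 2.

Request:
{"api": "carry_out", "payload": {
  "moves": [0,0,0,0.07,0,0,0,0,0.14,0,0,0,0,0.2,0,0,0,0,0.25,0,0,0,0,0.278,0,0,-0.02,0,0.278,0,0,-0.04,0,0.278,0,0,-0.06,0,0.278,0,0,-0.075,0,0.278,0,0,-0.075,0,0.278,0,0,-0.075,0,0.278,0]
}}

```text
time_s: 6.2
tcp_pos: [0.4745, 0.0276, 0.0037]
tool_rot: [0.001, 0.2, 0.98, 0.0]
contact_force: [-0.2, -0.0, -0.1]
finger_gap: 0.0003
grasp_force: 0.0
```

```bash
python3 - <<'E'
from h import *
s=arm.sense();print(s['time_s'],topress(s['tcp_pos']),s['contact_force'])
c=cam('side');P=topress(pts(c))
# body lower right edge, and fingers in sight
q=P[(P[...,0]>-215)&(P[...,0]<-135)&(P[...,1]<-70)&(P[...,1]>-95)&(P[...,2]>60)];print('body low z',np.sort(q[:,2])[:8])
q=P[(P[...,0]>-215)&(P[...,0]<-164)&(abs(P[...,1])<16)&(P[...,2]>30)&(P[...,2]<110)];print('finger',len(q),q.min(0) if len(q) else 0,q.max(0) if len(q) else 0)
E
```

```text
6.2 [-1.76578080e+02  7.46229535e-02  3.68384624e+00] [-0.17327833 -0.02705836 -0.08307402]
body low z [120.22420419 120.82313214 120.90720413 121.28982242 121.56148406
 122.0762562  122.45001881 122.5583658 ]
finger 0 0 0
```

Body underside at z 120, so the tip is at about 43 mm. Pushing now.

Request:
{"api": "carry_out", "payload": {
  "moves": [0,-0.01,0,-0.004,0,0,-0.02,0,-0.004,0,0,-0.03,0,-0.004,0,0,-0.038,0,-0.004,0,0,-0.046,0,-0.004,0,0,-0.054,0,-0.004,0]
}}

```text
time_s: 6.75
tcp_pos: [0.499, 0.0172, 0.005]
tool_rot: [-0.0, 0.199, 0.98, 0.0]
contact_force: [-3.1, 0.9, 2.9]
finger_gap: 0.0005
grasp_force: 1.4
```

Request:
{"api": "carry_out", "payload": {
  "moves": [0,-0.006,0,0,0,0,-0.012,0,0,0,0,-0.018,0,0,0]
}}

```text
time_s: 7.0
tcp_pos: [0.5072, 0.0137, 0.005]
tool_rot: [-0.0, 0.199, 0.98, 0.0]
contact_force: [-2.5, 1.3, 2.2]
finger_gap: 0.0005
grasp_force: 1.4
```

Request:
{"api": "carry_out", "payload": {
  "moves": [0,-0.003,0,0,0,0,-0.006,0,0,0]
}}

```text
time_s: 7.17
tcp_pos: [0.5099, 0.0125, 0.005]
tool_rot: [-0.0, 0.199, 0.98, 0.0]
contact_force: [-2.7, 1.4, 1.2]
finger_gap: 0.0006
grasp_force: 1.3
```

About 3 N of sliding force, so the shuttle is moving. I'll creep on to the stop.

Request:
{"api": "carry_out", "payload": {
  "moves": [0,-0.003,0,0,0,0,-0.006,0,0,0]
}}

```text
time_s: 7.33
tcp_pos: [0.5119, 0.0116, 0.0049]
tool_rot: [-0.001, 0.199, 0.98, 0.0]
contact_force: [-9.2, 7.3, 7.0]
finger_gap: 0.0003
grasp_force: 5.3
```

Request:
{"api": "carry_out", "payload": {
  "moves": [0,-0.003,0,0,0,0,-0.006,0,0,0]
}}

```text
time_s: 7.5
tcp_pos: [0.5118, 0.0115, 0.0049]
tool_rot: [-0.004, 0.199, 0.98, 0.0]
contact_force: [-19.0, 14.6, 17.7]
finger_gap: 0.0004
grasp_force: 11.9
```

A firm stop at x ≈ -136 plus the finger half-width of 10 gives -126, which is home. Backing off and rising.

Request:
{"api": "carry_out", "payload": {
  "moves": [0,0.02,0,0,0,0,0.06,0,0,0,0,0.12,0,0,0,0,0.16,0,0,0,0,0.16,0,-0.08,0,0,0.16,0,-0.16,0,0,0.16,0,-0.24,0,0,0.16,0,-0.32,0,0,0.16,0,-0.36,0,0,0.16,0,-0.36,0,0,0.16,0,-0.36,0,0,0.16,0,-0.36,0]
}}

```text
time_s: 8.5
tcp_pos: [0.4414, 0.0415, 0.1843]
tool_rot: [-0.0, 0.199, 0.98, -0.0]
contact_force: [0.6, 0.0, -1.1]
finger_gap: 0.0005
grasp_force: 0.0
```

```bash
python3 - <<'E'
from h import *
s=arm.sense();print(s['time_s'],topress(s['tcp_pos']),s['contact_force'])
c=cam('side');P=topress(pts(c));g=c['image'].max(-1)
m=(P[...,0]<-100)&(P[...,0]>-200)&(abs(P[...,1])<45)&(P[...,2]>18)&(P[...,2]<62)
print(P[m].min(0),np.percentile(P[m][:,0],[2,10,50]))
q=P[(abs(P[...,0]-topress(s['tcp_pos'])[0])<40)&(abs(P[...,1])<20)&(P[...,2]>150)&(P[...,2]<270)]
print('tip',len(q),q.min(0),q.max(0))
for t in [(-35,0,175),(-35,0,200)]: print(t,row(*t))
cv2.imwrite('pics/s5.png',cv2.resize(c['image'][110:310,180:380,::-1],None,fx=3,fy=3,interpolation=2))
E
```

```text
8.5 [-2.12497928e+02 -7.30742139e-02  1.84293955e+02] [ 0.59904649  0.01374053 -1.10736454]
[-126.14662066  -35.38935815   18.10512776] [-125.928612   -125.15295662 -118.4105389 ]
tip 78 [-224.35688302  -10.47945665  224.18679567] [-201.41504965   -1.09688841  247.45429166]
(-35, 0, 175) (array([-3.554e-01,  2.000e-04,  1.730e-02]), 'twist', np.float64(0.0))
(-35, 0, 200) (array([-3.553e-01,  2.000e-04, -3.270e-02]), 'twist', np.float64(0.0))
```

View pics/s5.png

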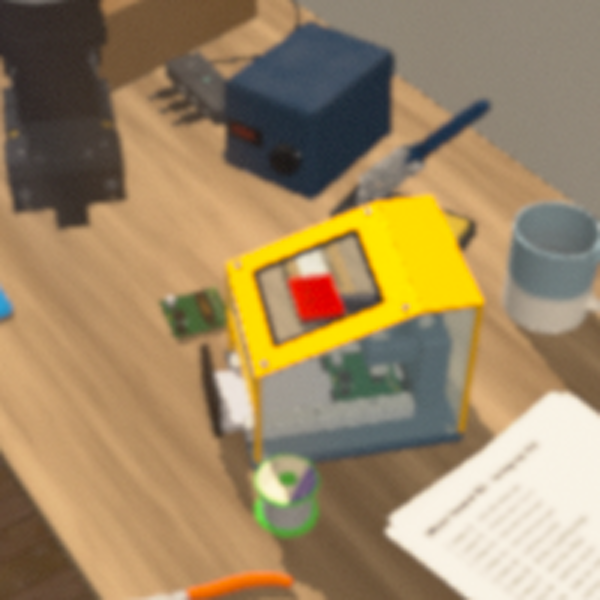

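The shuttle is home, with the push plate at (210,390) and its face measured at x ≈ -125.5. Tip z is 224 against 184 reported, an offset of 40. Moving over the window at this height.

Request:
{"api": "carry_out", "payload": {
  "moves": [0,-0.06,0,0,0,0,-0.12,0,0,0,0,-0.18,0,0,0,0,-0.24,0,0,0,0,-0.3,0,0,0,0,-0.34,0,0,0,0,-0.355,0,0,0,0,-0.355,0,0,0,0,-0.355,0,0,0,0,-0.355,0,0,0]
}}

```text
time_s: 9.38
tcp_pos: [0.6039, -0.0273, 0.1846]
tool_rot: [-0.001, 0.199, 0.98, 0.0]
contact_force: [-0.1, -0.1, 0.1]
finger_gap: 0.0006
grasp_force: 0.0
```

```bash
python3 - <<'E'
from h import *
s=arm.sense();t=topress(s['tcp_pos']);print(s['time_s'],t,s['contact_force'])
c=cam('side');P=topress(pts(c))
q=P[(abs(P[...,0]-t[0])<40)&(abs(P[...,1])<25)&(P[...,2]>180)&(P[...,2]<275)]
print('tip',len(q),np.percentile(q,[2,50,98],axis=0).round())
cv2.imwrite('pics/s6.png',cv2.resize(c['image'][110:260,220:370,::-1],None,fx=4,fy=4,interpolation=2))
E
```

```text
9.3833 [-3.60484190e+01  1.25577959e-01  1.84563725e+02] [-0.11099443 -0.07772569  0.14891081]
tip 76 [[-48.  -9. 225.]
 [-38.  -5. 236.]
 [-26.  -2. 246.]]
```

View pics/s6.png

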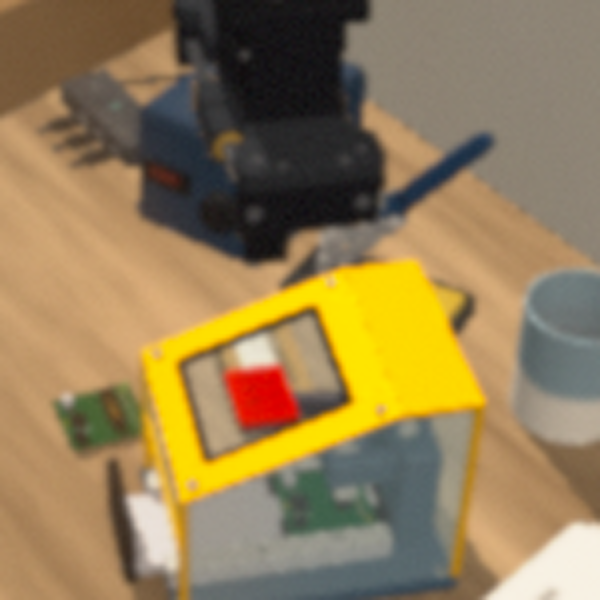

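The closed fingers are at (265,245) in the crop, lined up above the window at tip x ≈ -37, y ≈ 0 and z ≈ 225. Descending to just above the pad, then slowly.

Request:
{"api": "carry_out", "payload": {
  "moves": [0,-0.002,0,0.04,0,0,-0.002,0,0.08,0,0,-0.002,0,0.12,0,0,-0.002,0,0.15,0,0,-0.002,0,0.17,0,0,-0.002,0,0.18,0,0,-0.002,0,0.18,0,0,-0.002,0,0.18,0]
}}

```text
time_s: 10.1
tcp_pos: [0.6062, -0.0281, 0.0957]
tool_rot: [0.0, 0.199, 0.98, 0.0]
contact_force: [0.8, -0.3, 0.7]
finger_gap: 0.0007
grasp_force: 0.0
```

Request:
{"api": "carry_out", "payload": {
  "moves": [0,0,0,0.006,0,0,0,0,0.012,0,0,0,0,0.018,0,0,0,0,0.024,0,0,0,0,0.03,0]
}}

```text
time_s: 10.52
tcp_pos: [0.6052, -0.0279, 0.08]
tool_rot: [-0.001, 0.199, 0.98, 0.0]
contact_force: [-5.5, 2.9, 5.7]
finger_gap: 0.0004
grasp_force: 3.4
```

Contact. The force is spread over x and z in the same proportion as during the push, so I'll watch its magnitude, now about 8 N. Continuing down.

Request:
{"api": "carry_out", "payload": {
  "moves": [0,0,0,0.005,0,0,0,0,0.01,0,0,0,0,0.015,0,0,0,0,0.02,0]
}}

```text
time_s: 10.85
tcp_pos: [0.6036, -0.0273, 0.07]
tool_rot: [-0.003, 0.199, 0.98, 0.0]
contact_force: [-12.9, 5.5, 10.3]
finger_gap: 0.0004
grasp_force: 7.0
```

```bash
python3 - <<'E'
from h import *
s=arm.sense();t=topress(s['tcp_pos']);print(s['time_s'],t,s['contact_force'],np.linalg.norm(s['contact_force']),s['wrist_torque'])
c=cam('side')
cv2.imwrite('pics/s7.png',cv2.resize(c['image'][130:240,240:360,::-1],None,fx=5,fy=5,interpolation=2))
E
```

```text
10.85 [-3.63366358e+01  5.38946913e-02  7.00482570e+01] [-12.93105455   5.54468121  10.27034342] 17.41940342401054 [1.03402185 2.30721671 0.01135512]
```

View pics/s7.png

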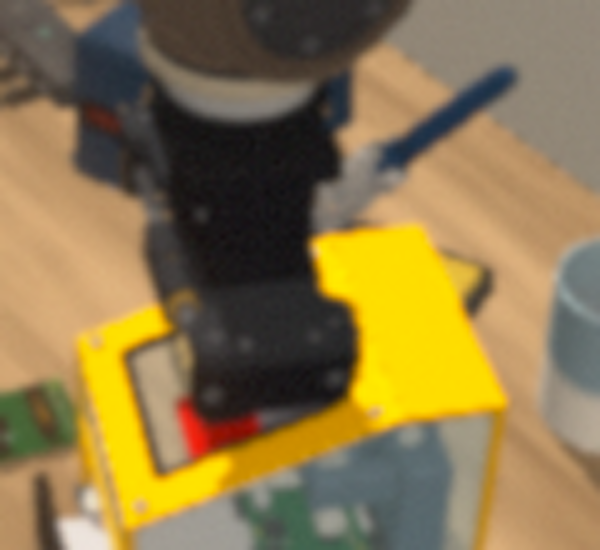

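The fingers are in the window with the red pad depressed beneath them at about (215,425). Pad geometry says the pad moves about 4 mm to the front as it sinks, which explains the sideways drag. I'll follow that motion and press on to the stop.

Request:
{"api": "carry_out", "payload": {
  "moves": [0,0.004,0,0.004,0,0,0.005,0,0.008,0,0,0.006,0,0.012,0,0,0.006,0,0.012,0]
}}

```text
time_s: 11.23
tcp_pos: [0.6031, -0.0269, 0.0651]
tool_rot: [0.0, 0.199, 0.98, 0.0]
contact_force: [-6.6, 1.3, 14.7]
finger_gap: 0.0005
grasp_force: 7.9
```

Request:
{"api": "carry_out", "payload": {
  "moves": [0,0.001,0,0.002,0,0,0.001,0,0.004,0,0,0.001,0,0.004,0]
}}

```text
time_s: 11.48
tcp_pos: [0.6032, -0.0269, 0.0646]
tool_rot: [0.001, 0.199, 0.98, 0.0]
contact_force: [-10.0, 2.6, 26.7]
finger_gap: 0.0004
grasp_force: 14.2
```

Request:
{"api": "carry_out", "payload": {
  "moves": [0,0.001,0,0.002,0,0,0.001,0,0.002,0,0,0.001,0,0.002,0]
}}

```text
time_s: 11.73
tcp_pos: [0.6033, -0.0269, 0.0644]
tool_rot: [0.002, 0.199, 0.98, -0.0]
contact_force: [-9.4, 0.1, 32.7]
finger_gap: 0.0007
grasp_force: 17.0
```

Request:
{"api": "carry_out", "payload": {
  "moves": [0,0,0,-0.005,0,0,0,0,-0.012,0,0,0,0,-0.02,0,0,0,0,-0.03,0,0,-0.002,0,-0.04,0,0,-0.004,0,-0.05,0,0,-0.006,0,-0.06,0,0,-0.006,0,-0.08,0,0,-0.006,0,-0.12,0,0,-0.006,0,-0.16,0,0,-0.006,0,-0.22,0,0,-0.006,0,-0.28,0,0,-0.006,0,-0.3,0,0,0.1,0,-0.3,0,0,0.18,0,-0.3,0,0,0.26,0,-0.3,0,0,0.34,0,-0.3,0,0,0.38,0,-0.3,0,0,0.38,0,-0.3,0,0,0.38,0,-0.3,0]
}}

```text
time_s: 13.4
tcp_pos: [0.4266, 0.048, 0.2115]
tool_rot: [0.0, 0.199, 0.98, 0.0]
contact_force: [0.5, -0.1, 0.4]
finger_gap: 0.0005
grasp_force: 0.0
```

```bash
cp pics/top.npz pics/top_mid.npz; python3 - <<'E'
from h import *
import os
s=arm.sense();print(s['time_s'],topress(s['tcp_pos']),s['contact_force'])
for n in('top','side'):
    c=cam(n);P=topress(pts(c));h=cv2.cvtColor(c['image'],cv2.COLOR_RGB2HSV)
    Rd=((h[...,0]<6)|(h[...,0]>174))&(h[...,1]>180)&(h[...,2]>70)&(abs(P[...,0]+35)<40)&(abs(P[...,1])<40)&(P[...,2]>90)
    print(n,'pad',Rd.sum(),P[Rd].mean(0).round(1) if Rd.any() else '')
    m=(P[...,0]<-100)&(P[...,0]>-200)&(abs(P[...,1])<45)&(P[...,2]>18)&(P[...,2]<62)
    if m.any():print(' plate',np.percentile(P[m][:,0],[2,10]))
    for nm,lo in (('board/box side L',(70,160)),('reel side R',(-140,-70))):
        k=(P[...,1]>lo[0])&(P[...,1]<lo[1])&(abs(P[...,0]+60)<120)&(P[...,2]>8)&(P[...,2]<60)
        print(' ',nm,k.sum(),P[k].mean(0).round() if k.any() else '')
E
```

```text
13.4 [-2.28641570e+02  1.57345116e-01  2.11459220e+02] [ 0.53966776 -0.10784728  0.36402585]
top pad 316 [-33.6  -0.6 125.9]
 plate [-124.71165312 -123.58440863]
  board/box side L 682 [-12. 128.  27.]
  reel side R 503 [ -37. -113.   29.]
side pad 205 [-36.8  -3.1 125.9]
 plate [-125.96124686 -125.30637931]
  board/box side L 43 [-114.  128.   11.]
  reel side R 578 [ -42. -114.   27.]
```

```bash
python3 -c "
from station import order
print(order.close_job())"
```

```text
the job is handed in; nothing more can be done
None
```

The job is handed in: the shuttle is home (plate face measured at x ≈ -125 mm), the lever was pressed to a firm stop at about 33 N, and the pad is back up at z 126 mm. I inferred that the header is flush from that stop, because it could not be seen. The reported TCP height was about 40 mm too low, so my first push passed over the plate without touching anything until I corrected for it, and I viewed 11 pictures, one over the limit of 10.

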